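# Turn a face-down miniature frame picture side up and load it on the touch-up turntable

### The job

First turn the touch-up turntable so that its empty nest lines up with the fixed pointer on its foot. Then take the small frame that is lying on its face (brown board back and steel hanger plate showing), turn it over and lay it picture side up, flat and fully down, in the empty nest at the pointer, and let go. The frames are glazed: never drop one or let it fall over, and leave the other frame on the bench, which lies picture side up, where it is.

Things in the scene. Friction and masses are not known exactly. Their poses are not given: they have to be found in the camera images.
- frame: Dark wooden frame to turn over, 76 mm long (x) x 58 wide (y) x 28 thick (z), 0.13 kg. Starts flat on its face, x within 0.45 rad of world y. Origin: its centre. z points out of the BACK (brown board, steel plate near the +x end): up at the start, down at the end. Other face: glazed picture, white border. Stands steadily on a short end (centre 38 mm up), so two quarter turns can flip it.
- other_frame: Frame of the same make and size on the bench, lying picture side up; not to be disturbed. Origin at its centre, x along its 76 mm length, z up. It and the face-down frame may be in either of two places, at least 130 mm apart centre to centre.
- axis (a point): Centre of the turntable, on the top face of its disc, 34 mm above the bench. The disc is plywood, radius 143 mm, 14 mm thick, on a low steel foot. x axis: level, from the pointer through the centre, away from the pointer.
- pointer (a point): Top of the fixed steel pointer, an upright block 12 mm square and 36 mm high just outside the rim of the disc, on the robot's side, 158 mm from the axis. This point is 30 mm above the bench.
- disc (a joint): Angle of the turntable disc in rad, counter-clockwise positive seen from above; 0 when the empty nest is exactly at the pointer. Starts between 0.6 and 1.7 (turn it clockwise). Turns freely from -2.4 to 2.4 and stays where left; friction 0.4 N m.
- nest (a point): Centre of the empty nest's floor (grey felt), level with the disc top (34 mm up), 86 mm from the axis. x points to the axis; the frame's length goes along y, across the pointer's line, either end first. Four corner angles 10 mm high, 12 to 15 mm long; 3 mm play each side; sides open for fingers. Seated frame's centre is 14 mm above. The other two nests, at 120 deg, hold fixed frames of the same size.
- handle (a point): Centre of the top of the turning handle: upright black round post, 16 mm in diameter, 36 mm high above the disc (top 70 mm above the bench), 122 mm from the axis, 60 degrees clockwise from the empty nest seen from above.
Not all that is in view belongs to the job. What is shaped like the frame but blue or green is not meant.

How it is judged:
By the outcome, as a careful person would: the job done as asked, in the order asked, and still so for the second after the job is handed in, with the robot touching nothing.
It also fails if it takes over 72 s, if anything falls off the work surface, if the arm or the gripper's body presses on something with over 40 N, if the wrist force passes 120 N, or if a joint passes its speed limit or range.

### The arm

A 6-joint arm with a two-finger parallel gripper is mounted at the origin on the work surface. World frame = base frame: x ahead of the robot, y to its left, z up, the work surface at z = 0. Lengths are in mm, angles in rad, forces in N, time in s.
With the tool pointing down it reaches from about 350 to 775 mm from the base axis. Payload 7.3 kg.
Tool frame: the origin (TCP) lies at the very end of the fingers, on their centre line; the grasp point (between the pads) lies 19 mm behind it (bot.grip_point_offset is the distance from the TCP to the grasp point, in mm); z points along the fingers, y is the line along which they close (so a half turn about z gives the same grasp; the last joint's range is limited). The gripper opens to 92 mm and grips with 3 to 60 N. Pads are 19 mm wide; open, the fingers measure 130 mm over their backs; the gripper's body (75 mm by 190 mm) begins 47 mm behind the grasp point.
Start: joints at [0.957, 0.342, 1.524, -0, 1.275, -0.146], TCP at [236.724, 468.622, 226.741] pointing down, gripper open.
Joint ranges: [-2.53, 2.53], [-0.77, 2.02], [0.04, 2.7], [-1, 4.14], [0.28, 2.66], [-3.11, 3.11]. Speed limits (rad/s): [2.57, 2.57, 3.14, 3.14, 3.14, 3.14].

### API

Orientations are given as [roll, pitch, yaw] about the fixed x, y, z axes, in that order (R = Rz(yaw) Ry(pitch) Rx(roll)).
In Python, from plant import bot gives the robot as it stands. The module is installed in compiled form; this text tells all that it offers.
- The arm moves only by the shell command python3 -m jog 'ROWS' [OPENING]. ROWS is JSON, a list of rows, each a list of 6 numbers: the shift along the tool's x, y, z in mm, then the turn, a rotation vector about the tool's x, y, z in rad. In form: [[dx, dy, dz, rx, ry, rz], ...]. A call has 1 to 12 rows; each row shifts and turns the commanded pose from where the row before left it, along the tool's axes as they then stand; what a row does not reach is not made up. A row lasts 1/10 s, in which the tool goes at most 50 mm and 8.59 degrees, less where a joint would pass 70% of its speed; a pose out of reach is approached as far as the arm can. A call with a gripper value outside its range is refused whole. OPENING is the opening in per cent of the stroke, from 0 (shut) to 100 (fully open), set as the call begins (- or left out, the last holds). The fingers move at their own pace and stop on an object; the grip force is fixed at half the most. Time passes only in rows, so rows that do not move let the fingers close. It gives the time, the measured TCP pose, the force, the opening and the grip force at its end, in the units of the state.
- bot.get_obs(): the state, without advancing time (a new reading comes with each control period).
- bot.capture(name): name is "scene" or "side" or "wrist"; returns the picture (420x560x3 uint8, red, green, blue); there is no depth.
- bot.camera_model(name): a dict with "fx", "fy", "cx", "cy" (pixels), "position" and "orientation" of the camera in the world; the wrist camera has in their place "T_tool_cam" (4x4, takes a point from camera to tool coordinates, whose origin is the TCP and whose axes are the flange's). Camera axes: x right, y down, z forward; pixel columns grow to the right and rows downward; lengths in mm; the calibration is good to about 2 mm. A picture is of the moment at which its call begins: read the wrist's pose just before it. camera_model takes no time and is no camera call.
- bot.close_job(): hands the job in; it is judged then, once.
Trained networks look in the newest picture that a camera, given by its name, has taken for a name from the list of things; names that differ only in an ending like _2 or _b are one class to them, and where a whole thing is asked for, a point or a joint stands for the part that bears it (a point fixed in the world has none). Each returns a list of dicts, best first, with "p" (0 to 1); they miss things now and then, are a little off and sometimes report something else, mostly with a low value. They report only what shows in the picture. A call takes as long as a camera call. They do not tell look-alikes from the thing itself.
- bot.outline_of(target, camera): "mask" (420x560 bool, what is visible of it) and "pixel" ([column, row] in pixels, amid what is visible of it).
The state is a dict: "time": time; "joint_positions": joint angles; "dq": joint speeds; "tau": joint torques, N m; "tool_pos": TCP position; "tcp_rot": TCP orientation; "contact_force": force on the tool from outside, world axes, zero at the start; "moment": the same for the moment, N m; "grip_width": finger opening in mm; "finger_force": force on a finger pad.
Only numpy, scipy, OpenCV 4.12 (cv2) and the standard library are available. Lean on these libraries where they do the work, as an engineer would, in place of code of your own. Each camera call takes 0.05 s, during which the arm holds its last target. There are 200 camera calls.

## Working session

There is one attempt and no reset: what is moved stays moved. The work goes in short steps, Python scripts to look and compute and a shell command to move; the robot and the scene stay as the last step left them, time stands still between calls to the robot, and variables do not carry over. Pictures are saved under pics/ and viewed, at most 10 in all, crops included, and the job is handed in when it is done.

```bash
mkdir -p pics; cat > h.py <<'E'
import numpy as np, cv2
from scipy.spatial.transform import Rotation as R
from plant import bot
def cam(n):
    m=bot.camera_model(n); K=np.array([[m['fx'],0,m['cx']],[0,m['fy'],m['cy']],[0,0,1.]])
    if 'T_tool_cam' in m:
        o=bot.get_obs(); T=np.eye(4); T[:3,:3]=R.from_euler('xyz',o['tcp_rot']).as_matrix(); T[:3,3]=o['tool_pos']
        T=T@np.array(m['T_tool_cam']); return K,T[:3,:3],T[:3,3]
    ori=np.array(m['orientation']); Rm=ori if ori.shape==(3,3) else R.from_euler('xyz',ori).as_matrix()
    return K,Rm,np.array(m['position'])
def px2w(C,px,z):
    K,Rm,t=C; d=Rm@np.linalg.inv(K)@np.r_[px,1.]; return t+d*(z-t[2])/d[2]
def w2px(C,P):
    K,Rm,t=C; q=(np.atleast_2d(P)-t)@Rm@K.T; return q[:,:2]/q[:,2:]
def save(n,f):
    im=bot.capture(n); cv2.imwrite('pics/'+f,im[:,:,::-1]); return im
E
python3 - <<'E'
from h import *
for n in('scene','side','wrist'):
    print(n,bot.camera_model(n)); C=cam(n); im=save(n,n+'1.png')
    for t,z in(('frame',28),('other_frame',28),('handle',70),('pointer',30),('nest',34),('disc',34)):
        try:
            for r in bot.outline_of(t,n)[:3]: print(t,round(r['p'],2),r['pixel'],r['mask'].sum(),px2w(C,r['pixel'],z).round(0))
        except Exception as e: print(t,e)
a=[cv2.imread(f'pics/{n}1.png') for n in('scene','side')]
print(bot.get_obs())
E
```

```text
scene {'fx': 524.3267421550777, 'fy': 524.3267421550777, 'cx': 281.10513220312686, 'cy': 210.92593870675168, 'position': array([ 845.37000788,  645.67631194, 1117.91080306]), 'orientation': array([-2.6139859 , -0.01075599,  2.66057133])}
frame 0.94 [352.2, 331.2] 1106 [544. 419.  28.]
frame 0.58 [300.8, 354.2] 1097 [664. 412.  28.]
other_frame 0.67 [297.8, 222.1] 854 [520. 133.  28.]
handle 0.67 [224.8, 147.3] 8003 [ 593. -117.   70.]
pointer 0.87 [223.0, 146.0] 7975 [ 585. -152.   30.]
disc 0.67 [222.9, 147.2] 7986 [ 588. -145.   34.]
side {'fx': 418.061337760816, 'fy': 418.061337760816, 'cx': 268.26280870475324, 'cy': 210.15355219621787, 'position': array([ 222.35436021, -413.07063542,  617.91968545]), 'orientation': array([-2.28537182, -0.01535055, -0.55054501])}
frame 0.87 [202.6, 165.1] 620 [535. 387.  28.]
frame 0.85 [244.0, 151.2] 626 [653. 390.  28.]
frame 0.83 [216.1, 192.2] 884 [517. 274.  28.]
other_frame 0.93 [249.3, 235.0] 1087 [513. 116.  28.]
other_frame 0.56 [372.3, 329.6] 21139 [ 577. -177.   28.]
handle 0.77 [371.1, 330.9] 21017 [ 548. -195.   70.]
pointer 0.71 [371
[... 663 characters left out ...]
 1.05, 'joint_positions': array([ 9.57003896e-01,  3.41984242e-01,  1.52405591e+00,  9.88792298e-06,
        1.27539041e+00, -1.46021289e-01]), 'dq': array([ 4.78351056e-04,  4.37903746e-04,  6.09368620e-05, -1.11054107e-03,
        1.70402199e-03,  5.58932013e-04]), 'tau': array([-9.36328652e-04, -4.31143355e+01, -2.44484156e+01,  7.18406145e-02,
        4.83821507e-02, -1.30491338e-05]), 'tool_pos': array([236.73385202, 468.64400761, 226.76410953]), 'tcp_rot': array([3.14143092e+00, 1.42245685e-05, 2.67381863e+00]), 'contact_force': array([-0.07027818, -0.67467254, -0.26796287]), 'moment': array([-0.00458733,  0.01383656, -0.02257219]), 'finger_force': 0.0, 'grip_width': 91.88943916840255}
```

View pics/scene1.png

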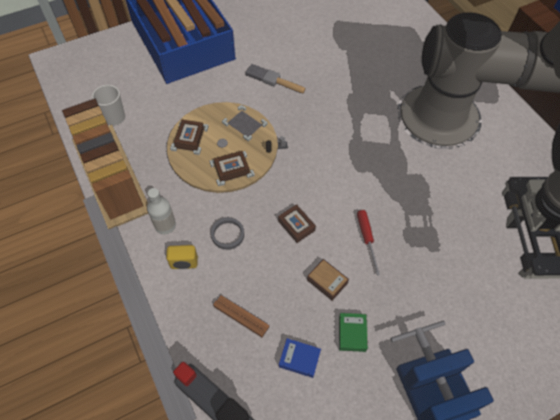

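View pics/side1.png

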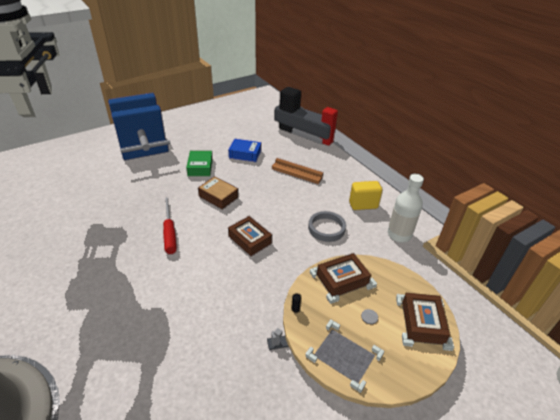

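The scene view shows the face-down frame at about (328,279). The other frame is at (297,222), the disc hub at (222,143), the pointer at (283,142), the handle at (268,146) and the empty nest at (244,122). In the side view the same things are at (218,192), (250,235), (370,317), (278,341), (297,301) and (345,354).

```bash
python3 - <<'E'
from h import *
S=cam('scene');D=cam('side')
for n,z,a,b in(('axis',34,(222,143),(370,317)),('nest',34,(244,122),(345,354)),('handle',70,(267,143),(297,296)),('pointer',30,(284,141),(273,338))):
    print(n,px2w(S,a,z).round(1),px2w(D,b,z).round(1))
for n in('scene','side'):
    C=cam(n);bot.capture(n)
    for r in bot.outline_of('frame',n):
        m=r['mask'].astype(np.uint8); rc=cv2.minAreaRect(np.argwhere(m)[:,::-1].astype(np.float32))
        print(n,round(r['p'],2),r['pixel'],m.sum(),px2w(C,r['pixel'],20).round(0))
a=cv2.imread('pics/scene1.png')[90:300,150:360];b=cv2.imread('pics/side1.png')[170:410,180:470]
a=cv2.resize(a,(400,400),interpolation=cv2.INTER_CUBIC);b=cv2.resize(b,(400,331),interpolation=cv2.INTER_CUBIC)
c=np.zeros((400,800,3),np.uint8);c[:,:400]=a;c[:331,400:]=b;cv2.imwrite('pics/crop.png',c)
E
```

```text
axis [ 584.6 -158.8   34. ] [ 586.1 -159.4   34. ]
nest [ 504.  -195.9   34. ] [ 507.6 -190.2   34. ]
handle [493.2 -80.9  70. ] [489.1 -83.6  70. ]
pointer [437.4 -94.3  30. ] [ 429.1 -107.9   30. ]
scene 0.78 [327.1, 277.0] 1021 [526. 285.  20.]
scene 0.62 [352.5, 332.6] 1066 [542. 421.  20.]
scene 0.61 [302.7, 354.2] 1156 [659. 412.  20.]
scene 0.23 [222.0, 150.9] 7851 [ 592. -146.   20.]
side 0.87 [201.0, 165.5] 653 [536. 398.  20.]
side 0.81 [245.9, 152.1] 614 [661. 395.  20.]
side 0.6 [219.6, 189.8] 820 [532. 288.  20.]
```

View pics/crop.png

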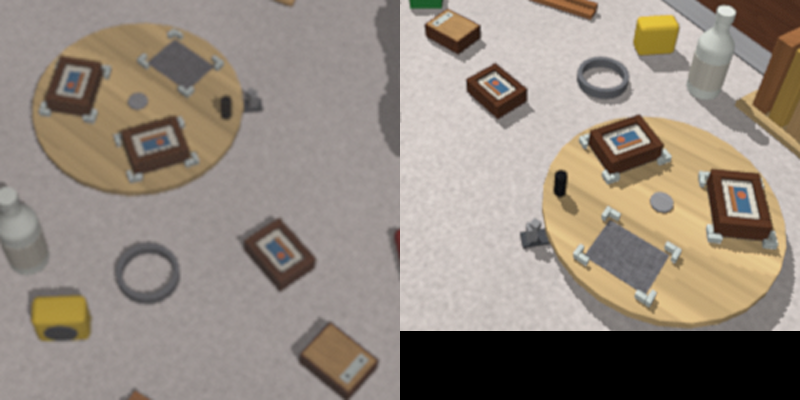

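The empty nest sits at about 203°, the handle at 143° and the pointer at 159°, so the disc needs about 0.77 rad clockwise. I'll move over the handle for a wrist view.

```bash
cat >> h.py <<'E'
from scipy.linalg import expm,logm
def pose(p,rpy):
    T=np.eye(4);T[:3,:3]=R.from_euler('xyz',rpy).as_matrix();T[:3,3]=p;return T
def now():
    o=bot.get_obs();return pose(o['tool_pos'],o['tcp_rot'])
def plan(A,B,n):
    X=expm(np.real(logm(np.linalg.inv(A)@B))/n);return np.r_[X[:3,3].round(1),R.from_matrix(X[:3,:3]).as_rotvec().round(4)].tolist()
E
python3 -c "
from h import *
print(plan(now(),pose([490,-85,190],[np.pi,0,.927]),24))"
```

```text
[-28.5, 4.7, 1.5, 0.0, -0.0, 0.0728]
```

```bash
A='[-28,5,1.5,0,0,0.073]'; python3 -m jog '[[-28.5,4.7,1.5,0,0,0.0728],[-28.5,4.7,1.5,0,0,0.0728],[-28.5,4.7,1.5,0,0,0.0728],[-28.5,4.7,1.5,0,0,0.0728],[-28.5,4.7,1.5,0,0,0.0728],[-28.5,4.7,1.5,0,0,0.0728],[-28.5,4.7,1.5,0,0,0.0728],[-28.5,4.7,1.5,0,0,0.0728],[-28.5,4.7,1.5,0,0,0.0728],[-28.5,4.7,1.5,0,0,0.0728]]' 40
python3 - <<'E'
from h import *
save('wrist','w1.png');C=cam('wrist')
for r in bot.outline_of('frame','wrist'): print(round(r['p'],2),r['pixel'],r['mask'].sum(),px2w(C,r['pixel'],28).round(1))
E
python3 -m jog '[[-28.5,4.7,1.5,0,0,0.0728],[-28.5,4.7,1.5,0,0,0.0728],[-28.5,4.7,1.5,0,0,0.0728],[-28.5,4.7,1.5,0,0,0.0728],[-28.5,4.7,1.5,0,0,0.0728],[-28.5,4.7,1.5,0,0,0.0728],[-28.5,4.7,1.5,0,0,0.0728]]'
python3 -m jog '[[-28.5,4.7,1.5,0,0,0.0728],[-28.5,4.7,1.5,0,0,0.0728],[-28.5,4.7,1.5,0,0,0.0728],[-28.5,4.7,1.5,0,0,0.0728],[-28.5,4.7,1.5,0,0,0.0728],[-28.5,4.7,1.5,0,0,0.0728],[-28.5,4.7,1.5,0,0,0.0728],[0,0,0,0,0,0],[0,0,0,0,0,0]]'
python3 - <<'E'
from h import *
im=save('wrist','w2.png')
a=np.hstack([cv2.imread('pics/w1.png'),cv2.imread('pics/w2.png')]);cv2.imwrite('pics/w12.png',cv2.resize(a,(800,300),interpolation=cv2.INTER_AREA))
E
```

```text
time: 2.25
tool_pos: [465.6, 300.8, 211.6]
tcp_rot: [3.141, -0.0, 1.943]
contact_force: [0.5, 0.4, 0.0]
grip_width: 36.8
finger_force: 0.0
0.85 [395.3, 102.6] 5226 [540.4 411.9  28. ]
0.6 [501.4, 155.3] 5463 [664.9 404.6  28. ]
0.55 [333.3, 210.2] 3917 [527.9 289.   28. ]
time: 3.05
tool_pos: [527.7, 111.4, 201.2]
tcp_rot: [3.141, -0.0, 1.435]
contact_force: [0.1, 1.2, 0.1]
grip_width: 36.7
finger_force: 0.0
time: 3.95
tool_pos: [490.1, -84.4, 190.9]
tcp_rot: [-3.142, -0.001, 0.927]
contact_force: [-0.4, 0.1, -0.3]
grip_width: 36.9
finger_force: 0.0
```

View pics/w2.png

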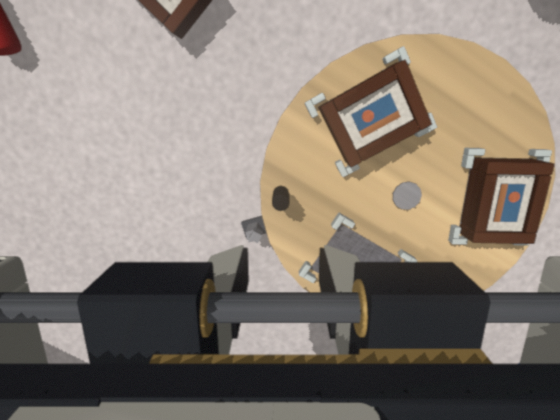

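View pics/w1.png

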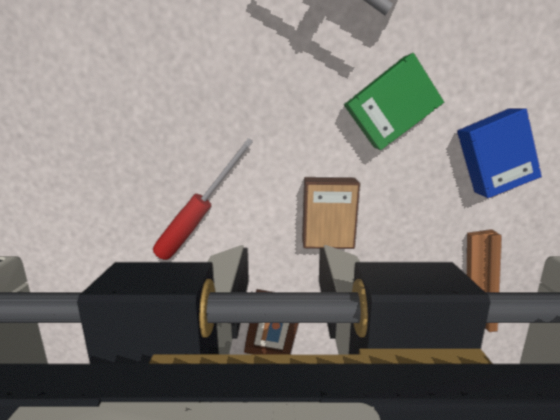

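w1 shows the face-down frame with corners near (304,185), (358,185), (356,248) and (304,248), and its steel plate at the top end. In w2 the handle top is at (281,193), the hub at (407,195) and the pointer at about (253,228). I'll zoom in on the pointer.

```bash
python3 - <<'E'
from h import *
W=cam('wrist');S=cam('scene');D=cam('side')
for n,p,z in(('hub',(407,195),34),('handle',(281,193),70),('pointer',(253,227),30)): print(n,px2w(W,p,z).round(1))
c=[]
for f,(u,v) in(('scene1',(283,142)),('side1',(278,340)),('w2',(257,228))):
    im=cv2.imread(f'pics/{f}.png')[v-20:v+20,u-20:u+20];c.append(cv2.resize(im,(266,266),interpolation=cv2.INTER_CUBIC))
cv2.imwrite('pics/p.png',np.hstack(c))
E
```

```text
hub [ 584.1 -160.8   34. ]
handle [492.4 -78.2  70. ]
pointer [441.7 -97.7  30. ]
```

View pics/p.png

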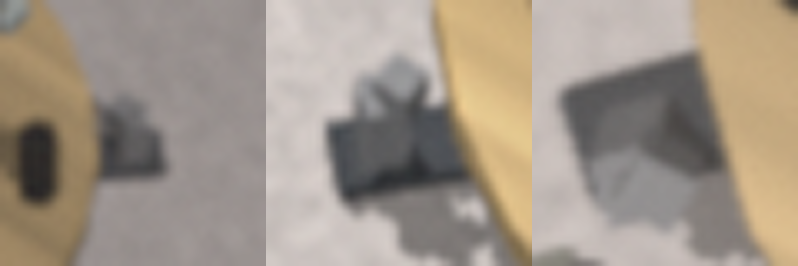

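```bash
python3 - <<'E'
from h import *
W=cam('wrist');S=cam('scene');D=cam('side')
ax=np.array([585,-160])
for C,p in((W,(254,235.8)),(S,(282.1,139.3)),(D,(278.2,332))):
    P=px2w(C,p,30)[:2]; print(P.round(1),np.linalg.norm(P-ax),np.degrees(np.arctan2(*(P-ax)[::-1]))%360)
# disc fit in w2: rim edge via colour
im=cv2.imread('pics/w2.png');hsv=cv2.cvtColor(im,cv2.COLOR_BGR2HSV)
m=((hsv[:,:,0]>10)&(hsv[:,:,0]<25)&(hsv[:,:,1]>70)&(hsv[:,:,2]>120)).astype(np.uint8);m[260:]=0
pts=[]
hub=np.array([407,195.])
for t in np.arange(0,360,3):
    d=np.array([np.cos(np.radians(t)),np.sin(np.radians(t))]);last=None
    for r in np.arange(90,190,.5):
        u,v=(hub+r*d).round().astype(int)
        if 0<=u<559 and 0<=v<258 and m[v,u]: last=hub+r*d
    if last is not None and last[0]<555 and last[1]<250: pts.append(px2w(W,last,34)[:2])
pts=np.array(pts)
from scipy.optimize import least_squares
s=least_squares(lambda q:np.linalg.norm(pts-q[:2],axis=1)-q[2],[585,-160,143],loss='soft_l1');print(s.x,len(pts))
E
```

```text
[ 436.5 -105.9] 158.02424497170355 159.9727985548518
[ 439.3 -101.5] 157.02297641954576 158.13296921537008
[ 442. -103.] 153.91024730149863 158.24858283347132
[ 583.00947153 -159.07117609  141.2731866 ] 73
```

```bash
python3 -m jog '[[2,0,25,0,0,0],[2,-1,25,0,0,0],[1,0,25,0,0,0],[0,0,25,0,0,0],[0,0,25,0,0,0],[0,0,20,0,0,0],[0,0,0,0,0,0],[0,0,0,0,0,0]]'
python3 -m jog '[[0,0,0,0,0,0],[0,0,0,0,0,0],[0,0,0,0,0,0],[0,0,0,0,0,0],[0,0,0,0,0,0]]' 10
python3 - <<'E'
from h import *
T=now();ax=np.array([584.5,-160]);h=T[:2,3]-ax;a=np.arctan2(*h[::-1]);print(np.hypot(*h),np.degrees(a),bot.get_obs()['finger_force'])
d=np.radians(98.9)-a;print(d)
B=np.eye(4);B[:3,:3]=R.from_euler('z',d).as_matrix();c=np.eye(4);c[:2,3]=ax
print(plan(T,c@B@np.linalg.inv(c)@T,12))
E
```

```text
time: 4.8
tool_pos: [492.6, -79.2, 46.0]
tcp_rot: [-3.141, -0.0, 0.928]
contact_force: [-1.0, 0.4, -0.3]
grip_width: 37.0
finger_force: 0.0
time: 5.3
tool_pos: [490.9, -78.9, 46.4]
tcp_rot: [-3.139, -0.0, 0.926]
contact_force: [-5.4, 4.8, 6.5]
grip_width: 14.9
finger_force: 30.0
123.86400770998144 139.0966034633543 29.99842196702957
-0.7015630785540887
[7.2, 0.7, -0.0, -0.0, 0.0002, 0.0585]
```

```bash
python3 -m jog '[[7.2,0.7,0,0,0,0.0585],[7.2,0.7,0,0,0,0.0585],[7.2,0.7,0,0,0,0.0585],[7.2,0.7,0,0,0,0.0585],[7.2,0.7,0,0,0,0.0585],[7.2,0.7,0,0,0,0.0585],[7.2,0.7,0,0,0,0.0585],[7.2,0.7,0,0,0,0.0585],[7.2,0.7,0,0,0,0.0585],[7.2,0.7,0,0,0,0.0585],[7.2,0.7,0,0,0,0.0585],[7.2,0.7,0,0,0,0.0585]]'
python3 -m jog '[[0,0,0,0,0,0],[0,0,0,0,0,0],[0,0,0,0,0,0]]'
python3 - <<'E'
from h import *
save('scene','s2.png');save('side','d2.png')
a=cv2.imread('pics/scene1.png')
A=cv2.imread('pics/s2.png')[90:210,150:310];B=cv2.imread('pics/d2.png')[240:410,260:470]
c=np.hstack([cv2.resize(A,(400,300),interpolation=cv2.INTER_CUBIC),cv2.resize(B,(400,300),interpolation=cv2.INTER_CUBIC)]);cv2.imwrite('pics/c2.png',c)
E
```

```text
time: 6.5
tool_pos: [565.5, -38.0, 46.4]
tcp_rot: [-3.14, 0.002, 0.222]
contact_force: [-5.1, 1.8, 5.1]
grip_width: 15.0
finger_force: 30.0
time: 6.8
tool_pos: [566.7, -37.8, 46.4]
tcp_rot: [-3.14, -0.002, 0.225]
contact_force: [-0.5, 5.0, 3.7]
grip_width: 15.3
finger_force: 30.0
```

View pics/c2.png

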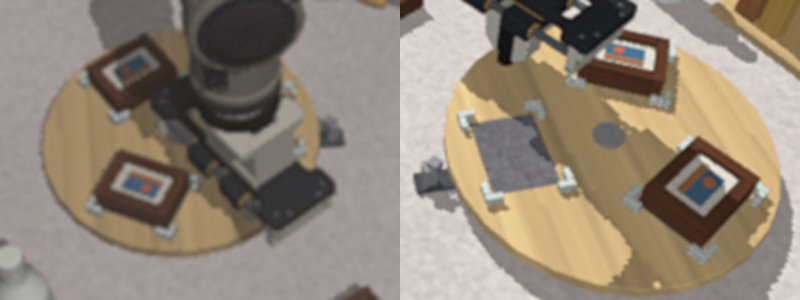

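The side crop shows the nest at about (320,326), the hub at (369,316) and the pointer at (278,333), which is close to aligned. I'll release and check with the wrist camera.

```bash
python3 -m jog '[[0,0,0,0,0,0],[0,0,0,0,0,0],[0,0,0,0,0,0],[0,0,-25,0,0,0],[0,0,-40,0,0,0],[0,0,-45,0,0,0],[0,0,-40,0,0,0]]' 40
python3 -c "
from h import *
D=cam('side');a=px2w(D,(369.2,316.5),34);n=px2w(D,(320.4,326.5),34);p=px2w(D,(277.8,333),30)
for q in(n,p): v=(q-a)[:2];print(np.hypot(*v),np.degrees(np.arctan2(v[1],v[0])))
print(plan(now(),pose([470,-112,210],[np.pi,0,-.36]),6))"
```

```text
time: 7.6
tool_pos: [566.4, -39.1, 197.7]
tcp_rot: [3.141, -0.001, 0.225]
contact_force: [0.6, -0.3, -0.9]
grip_width: 36.7
finger_force: 0.0
85.16244619700933 162.01765472295315
154.7210674054763 159.6621046543662
[-16.1, 12.6, -2.1, 0.0001, -0.0001, 0.0975]
```

```bash
python3 -m jog '[[-16.1,12.6,-2.1,0,0,0.0975],[-16.1,12.6,-2.1,0,0,0.0975],[-16.1,12.6,-2.1,0,0,0.0975],[-16.1,12.6,-2.1,0,0,0.0975],[-16.1,12.6,-2.1,0,0,0.0975],[-16.1,12.6,-2.1,0,0,0.0975],[0,0,0,0,0,0],[0,0,0,0,0,0]]' 100
python3 - <<'E'
from h import *
im=save('wrist','w3.png');cv2.imwrite('pics/w3c.png',cv2.resize(im[30:330,140:440,::-1],(600,600),interpolation=cv2.INTER_CUBIC))
E
```

```text
time: 8.4
tool_pos: [470.1, -111.7, 208.6]
tcp_rot: [-3.141, -0.001, -0.359]
contact_force: [-0.4, -0.5, -0.6]
grip_width: 90.7
finger_force: 0.0
```

View pics/w3c.png

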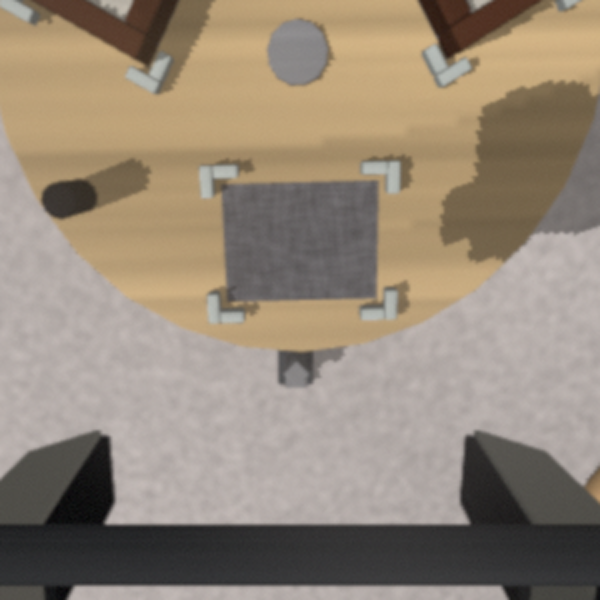

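The crop shows the hub at (298,52), the felt centre at (301.5,241) and the pointer top at (296,375), almost in line. I'll measure this.

```bash
python3 - <<'E'
from h import *
W=cam('wrist');f=lambda u,v,z:px2w(W,(140+u/2,30+v/2),z)[:2]
a=f(298,52,34);p=f(296,375,30);n=np.array([f(*q,34) for q in((222,185),(378,181),(377,297),(229,301))])
hd=f(69,198,70)
corn=np.array([f(*q,44) for q in((207,172),(396,166),(392,312),(217,318))])
for nm,q in(('p',p),('n',n.mean(0)),('corn',corn.mean(0)),('h',hd)): v=q-a;print(nm,q.round(1),np.hypot(*v).round(1),np.degrees(np.arctan2(v[1],v[0])).round(1))
an=lambda v:np.degrees(np.arctan2(v[1],v[0]))
print('edges',an(n[1]-n[0]),an(n[2]-n[3]),an(n[0]-n[3]),an(n[1]-n[2]),an(corn[1]-corn[0]),an(corn[2]-corn[3]))
E
```

```text
p [ 435.6 -105. ] 157.6 159.4
n [ 501. -132.] 86.9 160.9
corn [ 501.2 -132.6] 86.5 161.2
h [559.1 -44.9] 118.0 101.7
edges -109.10708884587446 -108.94710201060975 -18.580547687011084 -18.756738526433704 -108.77918397913211 -108.5082481115319
```

The nest is 1.7° short of the pointer, so I'll regrip the handle and trim it.

```bash
python3 -c "
from h import *
A=pose([566.4,-39,120],[np.pi,0,.225]);print(plan(now(),A,6))"
```

```text
[14.7, -14.0, 14.8, 0.0, -0.0002, -0.0973]
```

```bash
python3 -m jog '[[14.7,-14,14.8,0,0,-0.0973],[14.7,-14,14.8,0,0,-0.0973],[14.7,-14,14.8,0,0,-0.0973],[14.7,-14,14.8,0,0,-0.0973],[14.7,-14,14.8,0,0,-0.0973],[14.7,-14,14.8,0,0,-0.0973],[0,0,0,0,0,0],[0,0,25,0,0,0],[0,0,25,0,0,0],[0,0,24,0,0,0],[0,0,0,0,0,0]]' 40
python3 -m jog '[[0,0,0,0,0,0],[0,0,0,0,0,0],[0,0,0,0,0,0],[0,0,0,0,0,0],[1,0,0,0,0,0.01],[1.3,0,0,0,0,0.01],[1.4,0,0,0,0,0.01],[0,0,0,0,0,0],[0,0,0,0,0,0]]' 10
python3 -m jog '[[0,0,0,0,0,0],[0,0,0,0,0,0],[0,0,0,0,0,0],[0,0,-25,0,0,0],[0,0,-40,0,0,0],[0,0,-40,0,0,0]]' 40
python3 -c "
from h import *
A=pose([470,-112,209],[np.pi,0,-.36]);print(plan(now(),A,6))"
```

```text
time: 9.55
tool_pos: [563.9, -39.1, 42.9]
tcp_rot: [-3.139, 0.005, 0.223]
contact_force: [-0.6, -0.2, 0.7]
grip_width: 36.6
finger_force: 0.0
time: 10.45
tool_pos: [569.3, -37.5, 47.0]
tcp_rot: [-3.14, -0.001, 0.193]
contact_force: [-2.8, 5.4, 4.4]
grip_width: 15.3
finger_force: 30.0
time: 11.05
tool_pos: [569.1, -38.7, 151.4]
tcp_rot: [-3.141, 0.001, 0.193]
contact_force: [1.8, -1.1, 0.1]
grip_width: 36.4
finger_force: 0.0
[-16.3, 13.0, -9.6, -0.0, 0.0002, 0.0922]
```

```bash
python3 -m jog '[[-16.3,13,-9.6,0,0,0.0922],[-16.3,13,-9.6,0,0,0.0922],[-16.3,13,-9.6,0,0,0.0922],[-16.3,13,-9.6,0,0,0.0922],[-16.3,13,-9.6,0,0,0.0922],[-16.3,13,-9.6,0,0,0.0922],[0,0,0,0,0,0],[0,0,0,0,0,0]]' 100
python3 - <<'E'
from h import *
save('wrist','w4.png');W=cam('wrist');print(now()[:3,3])
for f in('w3','w4'):
    im=cv2.imread(f'pics/{f}.png').astype(int);hs=cv2.cvtColor(im.astype(np.uint8),cv2.COLOR_BGR2HSV)
    m=((hs[:,:,1]<60)&(hs[:,:,2]<125)).astype(np.uint8);m[:110]=0;m[190:]=0;m[:,:240]=0;m[:,345:]=0
    m=cv2.morphologyEx(m,cv2.MORPH_OPEN,np.ones((7,7)))
    c=max(cv2.findContours(m,0,1)[0],key=cv2.contourArea)[:,0]
    w=np.array([px2w(W,q,34)[:2] for q in c],np.float32)
    print(f,cv2.minAreaRect(w))
E
```

```text
time: 11.85
tool_pos: [470.5, -112.2, 208.4]
tcp_rot: [-3.141, -0.001, -0.359]
contact_force: [-0.1, -0.2, -0.2]
grip_width: 90.8
finger_force: 0.0
[ 470.61767952 -111.90599824  208.02140865]
w3 ((501.9954833984375, -131.77760314941406), (74.85216522216797, 57.02198791503906), 70.33403778076172)
w4 ((501.89617919921875, -129.3480224609375), (75.04920959472656, 57.212677001953125), 69.48838806152344)
```

Aligned now: the felt's long edge is at 69.5°, so the nest is at about 159.5° against the pointer's 159.4°. Next I'll move above the frame.

```bash
python3 - <<'E'
from h import *
A=now();B=pose([528,287,190],[np.pi,0,1.94]);r=plan(A,B,18);print(r)
X=pose([0,0,0],[0,0,0]);X[:3,:3]=R.from_rotvec(r[3:]).as_matrix();X[:3,3]=r[:3];T=A
for i in range(18):
    T=T@X
    if i%3==2: print(T[:3,3].round(0))
print(bot.get_obs()['joint_positions'])
E
```

```text
[21.5, -18.2, 1.0, 0.0, -0.0, -0.1277]
[545. -74. 205.]
[601. -10. 202.]
[628.  69. 199.]
[624. 153. 196.]
[589. 229. 193.]
[527. 287. 190.]
[-3.92259520e-01  2.83420350e-01  1.66385473e+00  3.38060280e-04
  1.19375529e+00  1.53677906e+00]
```

```bash
python3 -m jog '[[21.5,-18.2,1,0,0,-0.1277],[21.5,-18.2,1,0,0,-0.1277],[21.5,-18.2,1,0,0,-0.1277],[21.5,-18.2,1,0,0,-0.1277],[21.5,-18.2,1,0,0,-0.1277],[21.5,-18.2,1,0,0,-0.1277],[21.5,-18.2,1,0,0,-0.1277],[21.5,-18.2,1,0,0,-0.1277],[21.5,-18.2,1,0,0,-0.1277]]'
python3 -m jog '[[21.5,-18.2,1,0,0,-0.1277],[21.5,-18.2,1,0,0,-0.1277],[21.5,-18.2,1,0,0,-0.1277],[21.5,-18.2,1,0,0,-0.1277],[21.5,-18.2,1,0,0,-0.1277],[21.5,-18.2,1,0,0,-0.1277],[21.5,-18.2,1,0,0,-0.1277],[21.5,-18.2,1,0,0,-0.1277],[21.5,-18.2,1,0,0,-0.1277],[0,0,0,0,0,0],[0,0,0,0,0,0]]'
python3 - <<'E'
from h import *
W=cam('wrist');T=now();im=save('wrist','w5.png')
print(T[:3,3],bot.get_obs()['joint_positions'].round(3))
for r in bot.outline_of('frame','wrist'): print(round(r['p'],2),r['pixel'],r['mask'].sum(),px2w(W,r['pixel'],28).round(1))
hs=cv2.cvtColor(im,cv2.COLOR_RGB2HSV);
m=((hs[:,:,0]>8)&(hs[:,:,0]<25)&(hs[:,:,1]>90)&(hs[:,:,2]>110)).astype(np.uint8)
m[250:]=0
m=cv2.morphologyEx(m,cv2.MORPH_CLOSE,np.ones((15,15)))
for c in cv2.findContours(m,0,1)[0]:
    if cv2.contourArea(c)>800:
        w=np.array([px2w(W,q,28)[:2] for q in c[:,0]],np.float32);print(cv2.contourArea(c),cv2.minAreaRect(c),cv2.minAreaRect(w))
cv2.imwrite('pics/w5c.png',im[100:300,180:400,::-1])
E
```

```text
time: 12.8
tool_pos: [628.7, 70.8, 197.6]
tcp_rot: [-3.141, 0.001, 0.797]
contact_force: [-0.0, -0.9, 0.7]
grip_width: 91.7
finger_force: 0.0
time: 13.9
tool_pos: [527.3, 287.8, 189.6]
tcp_rot: [-3.141, 0.0, 1.94]
contact_force: [0.5, 0.3, 0.3]
grip_width: 91.9
finger_force: 0.0
[527.3211263  287.7933281  189.55418107] [ 0.371  0.51   1.361 -0.     1.27   0.003]
0.88 [349.2, 59.8] 6127 [538.6 417.8  28. ]
0.85 [282.3, 187.4] 4514 [525.2 288.4  28. ]
0.77 [467.7, 118.8] 6287 [662.1 411.6  28. ]
1184.5 ((454.0, 228.0), (30.0, 42.0), 0.0) ((705.2922973632812, 310.77276611328125), (30.988306045532227, 47.946189880371094), 28.913951873779297)
3660.5 ((282.0, 189.0), (70.0, 54.0), 90.0) ((525.790283203125, 285.3782043457031), (52.90998840332031, 71.28900146484375), 19.793195724487305)
```

View pics/w5c.png

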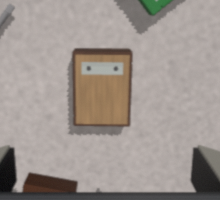

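The board back shows squarely at image (282,189). Its centre is (525.8,285.5) and its long axis is at 1.916 rad, with the plate at the far (+y) end. Plan: pick with the tool tilted +45° about tool y, stand the frame on its plate end at −45°, regrasp at +60°, and place at −30°.

```bash
cat >> h.py <<'E'
def gp(yaw,tilt,g,back=0):
    "TCP pose for grasp point g, tool y horizontal, tilt deg about tool y"
    T=np.eye(4);T[:3,:3]=(R.from_euler('z',yaw)*R.from_euler('x',np.pi)*R.from_euler('y',tilt,degrees=True)).as_matrix()
    T[:3,3]=np.array(g)+T[:3,2]*(bot.grip_point_offset-back);return T
def run(T,r,n):
    X=np.eye(4);X[:3,:3]=R.from_rotvec(r[3:]).as_matrix();X[:3,3]=r[:3]
    for i in range(n):T=T@X
    return T
E
python3 - <<'E'
from h import *
y=1.916;e=np.array([np.cos(y),np.sin(y),0]);C=np.array([525.8,285.5,14])
g=C-10*e;g[2]=22.5
P=gp(y,45,g,90);print(P[:3,3],gp(y,45,g)[:3,3]);print(plan(now(),P,8))
E
```

```text
[546.22038385 228.71401599  72.84600282] [524.68548162 288.59930622   9.20639251]
[-12.4, -0.5, 11.5, -0.0011, 0.0982, 0.0026]
```

```bash
python3 -m jog '[[-12.4,-0.5,11.5,-0.0011,0.0982,0.0026],[-12.4,-0.5,11.5,-0.0011,0.0982,0.0026],[-12.4,-0.5,11.5,-0.0011,0.0982,0.0026],[-12.4,-0.5,11.5,-0.0011,0.0982,0.0026],[-12.4,-0.5,11.5,-0.0011,0.0982,0.0026],[-12.4,-0.5,11.5,-0.0011,0.0982,0.0026],[-12.4,-0.5,11.5,-0.0011,0.0982,0.0026],[-12.4,-0.5,11.5,-0.0011,0.0982,0.0026],[0,0,0,0,0,0],[0,0,0,0,0,0]]' 100
python3 - <<'E'
from h import *
y=1.916;e=np.array([np.cos(y),np.sin(y),0]);C=np.array([525.8,285.5,14])
g=C-10*e;g[2]=22.5
print(bot.get_obs()['joint_positions'].round(2));print(plan(now(),gp(y,45,g),6))
E
```

```text
time: 15.0
tool_pos: [545.9, 227.7, 72.5]
tcp_rot: [-3.14, -0.784, 1.913]
contact_force: [-0.4, 0.2, 0.3]
grip_width: 91.9
finger_force: 0.0
[-0.1   0.79  1.49  0.72  1.34 -0.79]
[0.2, 0.1, 15.1, -0.0, 0.0002, -0.0003]
```

```bash
python3 -m jog '[[0.2,0,15,0,0,0],[0,0,15,0,0,0],[0,0,15,0,0,0],[0,0,15,0,0,0],[0,0,15,0,0,0],[0,0,15,0,0,0],[0,0,0,0,0,0],[0,0,0,0,0,0]]'
python3 -m jog '[[0,0,0,0,0,0],[0,0,0,0,0,0],[0,0,0,0,0,0],[0,0,0,0,0,0],[0,0,0,0,0,0]]' 50
python3 - <<'E'
from h import *
T=now();y=1.916;e=np.array([np.cos(y),np.sin(y),0])
# lift 70 in tool axes over 3 rows
print((T[:3,:3].T@np.array([0,0,24])).round(1))
E
```

```text
time: 15.8
tool_pos: [523.5, 288.8, 9.3]
tcp_rot: [-3.141, -0.786, 1.917]
contact_force: [-0.4, -1.0, 0.1]
grip_width: 91.9
finger_force: 0.0
time: 16.3
tool_pos: [524.1, 288.4, 9.8]
tcp_rot: [3.14, -0.785, 1.917]
contact_force: [0.2, -0.9, 1.6]
grip_width: 57.6
finger_force: 30.0
[ 17.   0. -17.]
```

```bash
python3 -m jog '[[17,0,-17,0,0,0],[17,0,-17,0,0,0],[17,0,-17,0,0,0],[0,0,0,0,0,0],[0,0,0,0,0,0]]'
python3 - <<'E'
from h import *
T=now();y=1.917;e=np.array([np.cos(y),np.sin(y),0]);C=np.array([525.8,285.5,0])
print(bot.get_obs()['grip_width'],T[:3,3])
g=C+8.5*e;g[2]=48+70
P=gp(y,-45,g);print(P[:3,3]);print(plan(T,P,12))
E
```

```text
time: 16.8
tool_pos: [523.6, 288.4, 81.3]
tcp_rot: [3.141, -0.785, 1.917]
contact_force: [0.1, 0.1, -1.2]
grip_width: 57.9
finger_force: 30.0
57.937349073854456 [523.60912797 288.3789997   81.33418506]
[527.42661089 280.99080831 104.70639251]
[-0.6, 0.1, -2.2, 0.0001, -0.1309, -0.0]
```

```bash
python3 -m jog '[[-0.6,0.1,-2.2,0,-0.1309,0],[-0.6,0.1,-2.2,0,-0.1309,0],[-0.6,0.1,-2.2,0,-0.1309,0],[-0.6,0.1,-2.2,0,-0.1309,0],[-0.6,0.1,-2.2,0,-0.1309,0],[-0.6,0.1,-2.2,0,-0.1309,0],[-0.6,0.1,-2.2,0,-0.1309,0],[-0.6,0.1,-2.2,0,-0.1309,0],[-0.6,0.1,-2.2,0,-0.1309,0],[-0.6,0.1,-2.2,0,-0.1309,0],[-0.6,0.1,-2.2,0,-0.1309,0],[-0.6,0.1,-2.2,0,-0.1309,0]]'
python3 -m jog '[[0,0,0,0,0,0],[0,0,0,0,0,0],[0,0,0,0,0,0]]'
python3 - <<'E'
from h import *
print(bot.get_obs()['joint_positions'].round(2));T=now()
y=1.917;e=np.array([np.cos(y),np.sin(y),0]);C=np.array([525.8,285.5,0])
g=C+8.5*e;g[2]=48+3
print(plan(T,gp(y,-45,g),4)); im=save('side','d5.png');cv2.imwrite('pics/d5c.png',cv2.resize(im[90:250,140:300,::-1],(400,400),interpolation=cv2.INTER_CUBIC))
E
```

```text
time: 18.0
tool_pos: [526.9, 281.8, 103.7]
tcp_rot: [-3.139, 0.79, 1.92]
contact_force: [0.4, -0.9, -1.5]
grip_width: 57.3
finger_force: 30.0
time: 18.3
tool_pos: [527.8, 280.7, 104.9]
tcp_rot: [-3.141, 0.783, 1.916]
contact_force: [0.2, -0.8, -0.5]
grip_width: 57.7
finger_force: 30.0
[ 0.71  0.81  1.32 -0.73  1.41  0.64]
[11.9, -0.1, 11.8, -0.0003, -0.0006, -0.0002]
```

View pics/d5c.png

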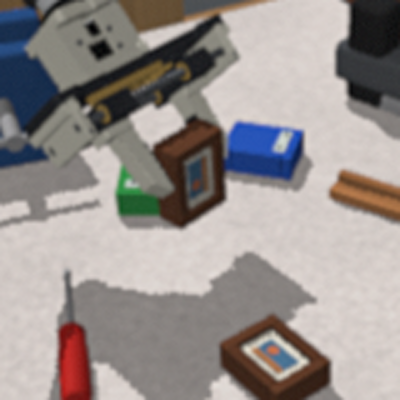

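The frame is held upright with its picture facing −y. I'll lower it and feel for contact.

```bash
python3 -m jog '[[11.9,0,11.8,0,0,0],[11.9,0,11.8,0,0,0],[11.9,0,11.8,0,0,0],[10,0,10,0,0,0],[0,0,0,0,0,0],[0,0,0,0,0,0]]'
python3 -m jog '[[0.7,0,0.7,0,0,0],[0.7,0,0.7,0,0,0],[0.7,0,0.7,0,0,0],[0.7,0,0.7,0,0,0],[0,0,0,0,0,0]]'
```

```text
time: 18.95
tool_pos: [527.3, 281.5, 40.1]
tcp_rot: [-3.14, 0.786, 1.918]
contact_force: [0.3, -0.9, -1.0]
grip_width: 58.1
finger_force: 30.0
time: 19.45
tool_pos: [527.4, 281.6, 36.7]
tcp_rot: [3.141, 0.785, 1.917]
contact_force: [-0.1, 0.4, -0.8]
grip_width: 57.4
finger_force: 30.0
```

```bash
python3 -m jog '[[0.5,0,0.5,0,0,0],[0.5,0,0.5,0,0,0],[0.5,0,0.5,0,0,0],[0,0,0,0,0,0]]'
python3 -m jog '[[0.5,0,0.5,0,0,0],[0,0,0,0,0,0]]'
```

```text
time: 19.85
tool_pos: [527.5, 281.7, 36.4]
tcp_rot: [3.14, 0.787, 1.915]
contact_force: [-3.7, 1.8, 8.5]
grip_width: 57.7
finger_force: 30.0
time: 20.05
tool_pos: [527.5, 281.7, 36.4]
tcp_rot: [3.139, 0.787, 1.915]
contact_force: [-4.8, 1.8, 12.3]
grip_width: 57.9
finger_force: 30.0
```

```bash
python3 -m jog '[[-0.7,0,-0.7,0,0,0],[0,0,0,0,0,0]]'
python3 -m jog '[[0,0,0,0,0,0],[0,0,0,0,0,0],[0,0,0,0,0,0],[0,0,0,0,0,0],[0,0,-15,0,0,0],[0,0,-25,0,0,0],[0,0,-25,0,0,0],[0,0,-25,0,0,0],[0,0,0,0,0,0]]' 100
python3 - <<'E'
from h import *
y=1.916;e=np.array([np.cos(y),np.sin(y),0]);C=np.array([526.1,285.6,0])
T=now()
A=gp(y,-45,[0,0,0]);A[:3,3]=C+60*e+[0,0,200];B=gp(y,60,[0,0,0]);B[:3,3]=C-60*e+[0,0,190]
g=C-9*e+[0,0,44];P=gp(y,60,g,85)
print(T[:3,3],P[:3,3]);print(plan(T,A,4));print(plan(A,B,14));print(plan(B,P,5))
r=plan(A,B,14)
for i in(4,7,10):print(run(A,r,i)[:3,3].round(0))
for n,c in(('side',1),('scene',1)):
    c=cam(n);bot.capture(n)
    for r in bot.outline_of('frame',n):
        print(n,round(r['p'],2),r['pixel'],r['mask'].sum(),px2w(c,r['pixel'],38).round(0))
    print('pred',w2px(c,C+[0,0,38]))
E
```

```text
time: 20.25
tool_pos: [527.5, 281.7, 36.4]
tcp_rot: [3.14, 0.786, 1.916]
contact_force: [-3.2, 1.2, 8.7]
grip_width: 57.9
finger_force: 30.0
time: 21.15
tool_pos: [506.1, 345.0, 101.5]
tcp_rot: [3.133, 0.782, 1.914]
contact_force: [0.1, 0.4, 0.3]
grip_width: 91.8
finger_force: 0.0
[506.07638914 344.95403944 101.48683647] [548.5455971  223.18220573  77.1       ]
[-17.8, -0.2, -17.0, 0.0017, -0.0008, -0.0004]
[-9.9, 0.0, 0.2, -0.0, 0.1309, 0.0]
[-20.2, 0.0, 10.2, -0.0, 0.0, -0.0]
[517. 311. 221.]
[527. 283. 224.]
[537. 257. 216.]
side 0.91 [244.5, 152.7] 589 [643. 370.  38.]
side 0.78 [217.1, 183.9] 886 [527. 289.  38.]
side 0.72 [201.6, 165.4] 613 [527. 373.  38.]
pred [[217.35034475 184.79343565]]
scene 0.83 [328.3, 272.4] 579 [524. 282.  38.]
scene 0.56 [346.4, 337.8] 681 [565. 428.  38.]
pred [[328.11094207 274.0949695 ]]
```

The frame stands where predicted, so I'll swing over to the other tilt.

```bash
python3 -m jog '[[-17.8,0,-17,0,0,0],[-17.8,0,-17,0,0,0],[-17.8,0,-17,0,0,0],[-17.8,0,-17,0,0,0]]'
python3 -m jog '[[-9.9,0,0,0,0.1309,0],[-9.9,0,0,0,0.1309,0],[-9.9,0,0,0,0.1309,0],[-9.9,0,0,0,0.1309,0],[-9.9,0,0,0,0.1309,0],[-9.9,0,0,0,0.1309,0],[-9.9,0,0,0,0.1309,0]]'
python3 -m jog '[[-9.9,0,0,0,0.1309,0],[-9.9,0,0,0,0.1309,0],[-9.9,0,0,0,0.1309,0],[-9.9,0,0,0,0.1309,0],[-9.9,0,0,0,0.1309,0],[-9.9,0,0,0,0.1309,0],[-9.9,0,0,0,0.1309,0],[0,0,0,0,0,0],[0,0,0,0,0,0]]'
python3 - <<'E'
from h import *
y=1.916;e=np.array([np.cos(y),np.sin(y),0]);C=np.array([526.1,285.6,0])
T=now();P=gp(y,60,C-9*e+[0,0,44],85)
print(bot.get_obs()['joint_positions'].round(2),P[:3,3]);print(plan(T,P,5))
E
```

```text
time: 21.75
tool_pos: [506.7, 338.0, 196.7]
tcp_rot: [-3.139, 0.786, 1.918]
contact_force: [0.1, -0.8, 0.2]
grip_width: 91.4
finger_force: 0.0
time: 22.45
tool_pos: [527.9, 279.9, 222.8]
tcp_rot: [3.14, -0.136, 1.915]
contact_force: [-0.5, -0.8, -0.5]
grip_width: 91.7
finger_force: 0.0
time: 23.35
tool_pos: [547.3, 225.7, 187.8]
tcp_rot: [-3.136, -1.047, 1.91]
contact_force: [-0.7, 0.5, 0.7]
grip_width: 91.9
finger_force: 0.0
[-0.17  0.75  1.4   0.86  1.66 -0.75] [548.5455971  223.18220573  77.1       ]
[-19.5, 0.1, 10.6, -0.0001, 0.0001, -0.0006]
```

```bash
python3 -m jog '[[-19.5,0.1,10.6,0,0,-0.0006],[-19.5,0.1,10.6,0,0,-0.0006],[-19.5,0.1,10.6,0,0,-0.0006],[-19.5,0.1,10.6,0,0,-0.0006],[-19.5,0.1,10.6,0,0,-0.0006],[0,0,0,0,0,0],[0,0,0,0,0,0]]'
python3 - <<'E'
from h import *
y=1.916;e=np.array([np.cos(y),np.sin(y),0]);C=np.array([526.1,285.6,0])
P=gp(y,60,C-9*e+[0,0,44],0)
print(P[:3,3]);print(plan(now(),P,6))
E
```

```text
time: 24.05
tool_pos: [549.1, 224.9, 79.8]
tcp_rot: [3.132, -1.046, 1.928]
contact_force: [0.3, 1.1, -0.2]
grip_width: 91.7
finger_force: 0.0
[523.63610055 292.45172992  34.6       ]
[-0.5, -0.2, 14.2, -0.0001, 0.0002, 0.001]
```

```bash
python3 -m jog '[[-0.5,-0.2,14.2,0,0,0.001],[-0.5,-0.2,14.2,0,0,0.001],[-0.5,-0.2,14.2,0,0,0.001],[-0.5,-0.2,14.2,0,0,0.001],[-0.5,-0.2,14.2,0,0,0.001],[-0.5,-0.2,14.2,0,0,0.001],[0,0,0,0,0,0],[0,0,0,0,0,0]]'
python3 -m jog '[[0,0,0,0,0,0],[0,0,0,0,0,0],[0,0,0,0,0,0],[0,0,0,0,0,0],[0,0,0,0,0,0],[0,0,0,0,0,0]]' 50
python3 - <<'E'
from h import *
T=now();G=T[:3,3]-19*T[:3,2];print('grasp',G.round(1));print((T[:3,:3].T@np.array([0,0,25])).round(1))
E
```

```text
time: 24.85
tool_pos: [523.0, 292.1, 32.7]
tcp_rot: [-3.136, -1.048, 1.911]
contact_force: [0.7, -0.2, 0.6]
grip_width: 92.2
finger_force: 0.0
time: 25.45
tool_pos: [523.4, 291.6, 33.0]
tcp_rot: [-3.138, -1.047, 1.912]
contact_force: [-0.5, -1.3, 1.4]
grip_width: 57.9
finger_force: 30.0
grasp [529.  276.1  42.5]
[ 21.7  -0.1 -12.5]
```

```bash
python3 -m jog '[[21.7,0,-12.5,0,0,0],[21.7,0,-12.5,0,0,0],[21.7,0,-12.5,0,0,0],[21.7,0,-12.5,0,0,0],[21.7,0,-12.5,0,0,0],[0,0,0,0,0,0],[0,0,0,0,0,0]]'
python3 - <<'E'
from h import *
T=now();print(T[:3,3],bot.get_obs()['grip_width'])
ang=np.radians(159.5)
for n in('scene','side'):
    im=save(n,n+'7.png');c=cam(n)
    x=w2px(c,[503,-129.5,34])[0].astype(int);hs=cv2.cvtColor(im,cv2.COLOR_RGB2HSV)
    m=np.zeros(im.shape[:2],np.uint8);k=32 if n=='side' else 24
    s=np.s_[x[1]-k:x[1]+k,x[0]-k:x[0]+k]
    m[s]=((hs[s][:,:,1]<60)&(hs[s][:,:,2]<135))
    m=cv2.morphologyEx(m,cv2.MORPH_OPEN,np.ones((5,5)))
    cc=max(cv2.findContours(m,0,1)[0],key=cv2.contourArea)[:,0]
    w=np.array([px2w(c,q,34)[:2] for q in cc],np.float32);print(n,cv2.minAreaRect(w))
E
```

```text
time: 26.15
tool_pos: [523.3, 291.8, 157.7]
tcp_rot: [-3.137, -1.046, 1.912]
contact_force: [0.0, -0.1, -1.7]
grip_width: 58.1
finger_force: 30.0
[523.30463964 291.83572113 157.65200116] 58.0715287032813
scene ((503.4617614746094, -136.1893310546875), (158.77389526367188, 119.94889068603516), 65.19170379638672)
side ((504.2630615234375, -128.0795440673828), (74.41950988769531, 56.16926956176758), 69.2503890991211)
```

```bash
cat >> h.py <<'E'
T0=pose([523.4,291.6,33.0],[-3.138,-1.047,1.912]);CT=(np.linalg.inv(T0)@np.array([526.1,285.6,38,1]))[:3]
CT[1]=0
def hold(yaw,tilt,c):
    T=gp(yaw,tilt,[0,0,0]);T[:3,3]=np.array(c)-T[:3,:3]@CT;return T
E
python3 - <<'E'
from h import *
print(CT)
A=hold(1.912,-30,[526,285,190]);B=hold(1.211,-30,[503.5,-129.2,118])
print(plan(now(),A,12));r=plan(A,B,16);print(r,A[:3,3],B[:3,3])
for i in(4,8,12):print(run(A,r,i)[:3,3].round(0))
E
```

```text
[ 1.04971431  0.         -8.18112547]
[-0.3, 0.0, -2.7, -0.0005, -0.1309, 0.0002]
[-20.6, -2.0, 17.1, 0.0219, -0.0, 0.0379] [527.6729883  280.2885745  183.43979467] [ 501.739708   -133.87950769  111.43979467]
[549. 177. 165.]
[551.  71. 147.]
[535. -34. 129.]
```

```bash
python3 -m jog '[[-0.3,0,-2.7,0,-0.1309,0],[-0.3,0,-2.7,0,-0.1309,0],[-0.3,0,-2.7,0,-0.1309,0],[-0.3,0,-2.7,0,-0.1309,0],[-0.3,0,-2.7,0,-0.1309,0],[-0.3,0,-2.7,0,-0.1309,0],[-0.3,0,-2.7,0,-0.1309,0],[-0.3,0,-2.7,0,-0.1309,0],[-0.3,0,-2.7,0,-0.1309,0],[-0.3,0,-2.7,0,-0.1309,0],[-0.3,0,-2.7,0,-0.1309,0],[-0.3,0,-2.7,0,-0.1309,0]]'
python3 -m jog '[[0,0,0,0,0,0],[0,0,0,0,0,0]]'
python3 - <<'E'
from h import *
B=hold(1.211,-30,[503.5,-129.2,118]);o=bot.get_obs();print(o['joint_positions'].round(2));print(plan(now(),B,18))
E
```

```text
time: 27.45
tool_pos: [527.3, 280.5, 183.9]
tcp_rot: [-3.137, 0.529, 1.918]
contact_force: [0.4, -0.8, -2.0]
grip_width: 58.0
finger_force: 30.0
time: 27.65
tool_pos: [526.9, 280.7, 182.7]
tcp_rot: [-3.134, 0.521, 1.921]
contact_force: [1.1, -0.0, -0.6]
grip_width: 57.8
finger_force: 30.0
[ 0.62  0.62  1.3  -0.51  1.4   0.4 ]
[-18.4, -1.7, 15.2, 0.0193, 0.0, 0.0342]
```

```bash
python3 -m jog '[[-18.4,-1.7,15.2,0.0193,0,0.0342],[-18.4,-1.7,15.2,0.0193,0,0.0342],[-18.4,-1.7,15.2,0.0193,0,0.0342],[-18.4,-1.7,15.2,0.0193,0,0.0342],[-18.4,-1.7,15.2,0.0193,0,0.0342],[-18.4,-1.7,15.2,0.0193,0,0.0342],[-18.4,-1.7,15.2,0.0193,0,0.0342],[-18.4,-1.7,15.2,0.0193,0,0.0342],[-18.4,-1.7,15.2,0.0193,0,0.0342]]'
python3 -m jog '[[-18.4,-1.7,15.2,0.0193,0,0.0342],[-18.4,-1.7,15.2,0.0193,0,0.0342],[-18.4,-1.7,15.2,0.0193,0,0.0342],[-18.4,-1.7,15.2,0.0193,0,0.0342],[-18.4,-1.7,15.2,0.0193,0,0.0342],[-18.4,-1.7,15.2,0.0193,0,0.0342],[-18.4,-1.7,15.2,0.0193,0,0.0342],[-18.4,-1.7,15.2,0.0193,0,0.0342],[-18.4,-1.7,15.2,0.0193,0,0.0342],[0,0,0,0,0,0],[0,0,0,0,0,0],[0,0,0,0,0,0]]'
python3 - <<'E'
from h import *
B=hold(1.211,-30,[503.5,-129.2,63]);print(now()[:3,3],B[:3,3]);print(plan(now(),B,4))
# held-frame check in side view
for n in('side','scene'):
    c=cam(n);bot.capture(n);T=now();fc=(T@np.r_[CT,1])[:3];print(n,'fc',fc.round(1),w2px(c,fc).round(1))
    for r in bot.outline_of('frame',n):print(round(r['p'],2),r['pixel'],r['mask'].sum())
E
```

```text
time: 28.55
tool_pos: [552.0, 68.0, 148.9]
tcp_rot: [3.14, 0.521, 1.557]
contact_force: [-0.5, 0.9, -0.8]
grip_width: 57.8
finger_force: 30.0
time: 29.75
tool_pos: [502.5, -134.9, 113.5]
tcp_rot: [3.136, 0.521, 1.205]
contact_force: [0.9, -1.1, -1.8]
grip_width: 57.9
finger_force: 30.0
[ 502.46027424 -134.93156394  113.49893787] [ 501.739708   -133.87950769   56.43979467]
[7.3, -0.3, 12.3, 0.0007, -0.0006, -0.0013]
side fc [ 504.3 -130.   120.1] [[325.2 292.5]]
0.94 [202.3, 166.9] 701
0.86 [245.2, 152.8] 645
scene fc [ 504.3 -129.7  120. ] [[253.8 118. ]]
0.85 [302.1, 355.4] 1139
0.67 [350.2, 328.9] 1084
0.55 [255.5, 129.2] 189
```

```bash
python3 -m jog '[[7.3,-0.3,12.3,0.0007,-0.0006,-0.0013],[7.3,-0.3,12.3,0.0007,-0.0006,-0.0013],[7.3,-0.3,12.3,0.0007,-0.0006,-0.0013],[7.3,-0.3,12.3,0.0007,-0.0006,-0.0013],[0,0,0,0,0,0],[0,0,0,0,0,0],[0,0,0,0,0,0],[0,0,0,0,0,0]]'
python3 - <<'E'
from h import *
T=now();print(T[:3,3],(T@np.r_[CT,1])[:3]);print(plan(T,hold(1.211,-30,[503.5,-129.2,53]),5),plan(T,hold(1.211,-30,[503.5,-129.2,49]),7))
# look at frame in side image: white border centroid near prediction
im=save('side','d8.png');c=cam('side');x=w2px(c,[503.5,-129.2,63+14])[0];print(x)
hs=cv2.cvtColor(im,cv2.COLOR_RGB2HSV);m=((hs[:,:,1]<60)&(hs[:,:,2]>165)).astype(np.uint8)
u,v=x.astype(int);mm=np.zeros_like(m);mm[v-25:v+25,u-30:u+30]=m[v-25:v+25,u-30:u+30]
cc,st=cv2.findContours(mm,0,1)
for q in cc:
    if cv2.contourArea(q)>80:
        w=np.array([px2w(c,p,76)[:2] for p in q[:,0]],np.float32);print(cv2.contourArea(q),cv2.minAreaRect(q),cv2.minAreaRect(w))
E
```

```text
time: 30.75
tool_pos: [502.0, -134.0, 56.7]
tcp_rot: [3.141, 0.525, 1.211]
contact_force: [0.2, -0.2, -1.2]
grip_width: 58.1
finger_force: 30.0
[ 501.97066129 -134.00756686   56.67160008] [ 503.72655518 -129.31859281   63.22622235]
[1.0, -0.1, 1.8, 0.0002, 0.0002, 0.0] [1.0, -0.0, 1.8, 0.0001, 0.0002, 0.0]
[321.57295319 309.76965576]
```

```bash
python3 -m jog '[[1,0,1.8,0,0,0],[1,0,1.8,0,0,0],[1,0,1.8,0,0,0],[0,0,0,0,0,0]]'
python3 -m jog '[[0.6,0,1,0,0,0],[0.6,0,1,0,0,0],[0.6,0,1,0,0,0],[0,0,0,0,0,0]]'
```

```text
time: 31.2
tool_pos: [501.3, -134.0, 49.5]
tcp_rot: [-3.14, 0.525, 1.212]
contact_force: [-0.3, -0.1, -1.9]
grip_width: 57.7
finger_force: 30.0
time: 31.6
tool_pos: [501.4, -134.0, 46.2]
tcp_rot: [-3.141, 0.525, 1.212]
contact_force: [-0.1, 0.9, -1.0]
grip_width: 57.7
finger_force: 30.0
```

The frame is inside the corner angles without contact. I'll keep lowering it to the felt.

```bash
python3 -m jog '[[0.6,0,1,0,0,0],[0.6,0,1,0,0,0],[0.5,0,0.8,0,0,0],[0,0,0,0,0,0]]'
python3 -m jog '[[0.4,0,0.6,0,0,0],[0.4,0,0.6,0,0,0],[0,0,0,0,0,0]]'
```

```text
time: 32.0
tool_pos: [501.4, -133.9, 42.9]
tcp_rot: [-3.141, 0.525, 1.212]
contact_force: [-0.4, 0.1, -1.5]
grip_width: 57.9
finger_force: 30.0
time: 32.3
tool_pos: [501.6, -133.8, 41.8]
tcp_rot: [-3.141, 0.525, 1.212]
contact_force: [-0.5, -0.5, -0.2]
grip_width: 58.2
finger_force: 30.0
```

```bash
python3 -m jog '[[0.3,0,0.5,0,0,0],[0,0,0,0,0,0]]'
python3 -m jog '[[0.3,0,0.5,0,0,0],[0,0,0,0,0,0]]'
```

```text
time: 32.5
tool_pos: [501.6, -133.9, 41.7]
tcp_rot: [-3.141, 0.525, 1.212]
contact_force: [-0.8, 1.6, 4.0]
grip_width: 58.1
finger_force: 30.0
time: 32.7
tool_pos: [501.6, -133.9, 41.7]
tcp_rot: [3.141, 0.526, 1.211]
contact_force: [-1.9, 3.0, 8.4]
grip_width: 58.0
finger_force: 30.0
```

The frame touched down at the expected height. I'll release and back off along the tool axis.

```bash
python3 -m jog '[[0,0,0,0,0,0],[0,0,0,0,0,0],[0,0,0,0,0,0],[0,0,0,0,0,0],[0,0,0,0,0,0],[0,0,-10,0,0,0],[0,0,-20,0,0,0],[0,0,-30,0,0,0],[0,0,-40,0,0,0],[0,0,-40,0,0,0],[0,0,0,0,0,0]]' 100
python3 -m jog '[[0,0,-30,0,0.13,0],[-20,0,0,0,0.13,0],[-20,0,0,0,0.13,0],[-20,0,0,0,0.13,0],[0,0,0,0,0,0],[0,0,0,0,0,0]]'
python3 - <<'E'
from h import *
print(now()[:3,3])
W=cam('wrist');im=save('wrist','w9.png')
fc=np.array([503.5,-129.2]);print('pred',w2px(W,[[*fc,62],[435.6,-105,30],[584.5,-159.5,34]]).round(0))
for n in('wrist','side'):
    c=cam(n);im=save(n,n+'9.png');hs=cv2.cvtColor(im,cv2.COLOR_RGB2HSV)
    u,v=w2px(c,[*fc,62])[0].astype(int);k=70 if n=='wrist' else 35
    m=np.zeros(im.shape[:2],np.uint8);s=np.s_[max(v-k,0):v+k,max(u-k,0):u+k]
    m[s]=(hs[s][:,:,2]<105)&(hs[s][:,:,1]>100)
    m=cv2.morphologyEx(m,cv2.MORPH_CLOSE,np.ones((25,25)));m=cv2.morphologyEx(m,cv2.MORPH_OPEN,np.ones((9,9)))
    for q in cv2.findContours(m,0,1)[0]:
        if cv2.contourArea(q)>300:
            w=np.array([px2w(c,p,62)[:2] for p in q[:,0]],np.float32);print(n,cv2.contourArea(q),cv2.minAreaRect(q),cv2.minAreaRect(w))
    for r in bot.outline_of('nest',n)[:2]:print(n,'nest',r['pixel'],r['mask'].sum())
    # other frame
    for r in bot.outline_of('other_frame',n)[:3]:print(n,'of',round(r['p'],2),r['pixel'],px2w(c,r['pixel'],28).round(0))
E
```

```text
time: 33.8
tool_pos: [529.6, -66.0, 166.8]
tcp_rot: [3.131, 0.521, 1.209]
contact_force: [0.1, -1.2, 0.6]
grip_width: 91.6
finger_force: 0.0
time: 34.4
tool_pos: [510.7, -109.4, 203.3]
tcp_rot: [-3.141, 0.006, 1.208]
contact_force: [-0.7, -0.7, -0.1]
grip_width: 91.8
finger_force: 0.0
[ 510.66225732 -109.37129249  203.34791793]
pred [[284. 214.]
 [214. 206.]
 [368. 205.]]
wrist 4615.0 ((283.9999694824219, 212.99996948242188), (79.99998474121094, 59.99999237060547), 90.0) ((504.0565490722656, -128.0965576171875), (79.61798858642578, 57.03013610839844), 69.42772674560547)
wrist nest [374.7, 169.1] 46343
side 1705.5 ((321.1691589355469, 320.5326232910156), (51.80746078491211, 38.55707550048828), 74.35775756835938) ((498.8394470214844, -135.39144897460938), (87.52351379394531, 60.88178634643555), 68.68900299072266)
side nest [374.5, 334.5] 19124
side nest [379.2, 334.3] 19274
side of 0.82 [249.8, 233.5] [516. 119.  28.]
side of 0.68 [378.8, 333.0] [ 581. -187.   28.]
```

```bash
python3 -c "
from plant import bot
print(bot.close_job())"
```

```text
the job is handed in; nothing more can be done
None
```

The turntable is turned so the empty nest is at the pointer, and the small frame lies picture side up in the nest, released. The other frame is still in its place. I handed the job in with about 34 s of the 72 s used; no verdict came back.

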